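Fill the stud jar through the funnel

ROBOT

A 7-joint arm with a two-finger parallel gripper is mounted at the origin on the work surface. World frame = base frame: x ahead of the robot, y to its left, z up, the work surface at z = 0. Lengths are in m, angles in degrees, forces in N, time in s.
With the tool pointing down it reaches from about 0.375 to 0.925 m from the base axis. Payload 3.1 kg.
Tool frame: the origin (TCP) lies midway between the tips of the shut fingers; the grasp point (between the pads) lies 19 mm behind it; z points along the fingers, y is the line along which they close (so a half turn about z gives the same grasp; the last joint's range is limited). The gripper opens to 85 mm and grips with 20 to 120 N. Pads are 22 mm wide; open, the fingers measure 114 mm over their backs; the gripper's body (76 mm by 85 mm) begins 54 mm behind the grasp point. The pads swing forward as they close: fully open they stand 13 mm farther back than shut.
Start: joints at [-82.38, 21.939, 2.515, 91.553, -1.026, 66.532, -2.859], TCP at [0.149, 0.633, 0.231] pointing down, gripper open.
Joint ranges: [-149.38, 149.38], [-23.57, 123.04], [-84.95, 90], [0, 143.3], [-89.99, 269.99], [3.08, 112.72], [-163.45, 163.45]. Speed limits (degrees/s): [159.86, 159.86, 180, 180, 180, 180, 180].

INTERFACE

Orientations are given as [roll, pitch, yaw] about the fixed x, y, z axes, in that order (R = Rz(yaw) Ry(pitch) Rx(roll)).
In Python, from workcell import * gives the robot as it stands.
- The arm moves only by the tool jog_arm, never from a script. Its argument "moves" is text: rows parted by semicolons, each of 5 numbers parted by spaces: the shift along the tool's x, y, z each as a share of 0.02 m, from -1 to 1, then the turn about the tool's z as a share of 8 degrees, from -1 to 1, then the opening, from 0 (shut) to 1 (fully open). A call has 1 to 20 rows; each row shifts and turns the commanded pose from where the row before left it, along the tool's axes as they then stand; what a row does not reach is not made up. A row lasts 1/8 s, in which the tool goes at most 62.5 mm and 10.7 degrees, less where a joint would pass 70% of its speed; a pose out of reach is approached as far as the arm can. A call with a number of a shift or a turn outside -1 to 1 is refused whole. A call with a gripper value outside its range is refused whole. The fingers move at their own pace and stop on an object; "squeeze" is the grip in N (left out, the last holds). Time passes only in rows, so rows that do not move let the fingers close. It gives the time, the measured TCP pose, the force, the opening and the grip force at its end, in the units of the state.
- sense(): the state, without advancing time (a new reading comes with each control period).
- get_image(name): name is "side" or "top" or "wrist"; returns the picture (420x560x3 uint8, red, green, blue); there is no depth.
- get_calibration(name): a dict with "mtx" (3x3 intrinsics, pixels), "camera_from_world" (4x4, takes a point from world to camera coordinates); the wrist camera has in their place "tool_from_camera" (4x4, takes a point from camera to tool coordinates, whose origin is the TCP and whose axes are the flange's). Camera axes: x right, y down, z forward; pixel columns grow to the right and rows downward; lengths in m; the calibration is good to about 2 mm. A picture is of the moment at which its call begins: read the wrist's pose just before it. get_calibration takes no time and is no camera call.
- close_job(): hands the job in; it is judged then, once.
Trained networks look in the newest picture that a camera, given by its name, has taken for a name from the list of things; names that differ only in an ending like _2 or _b are one class to them, and where a whole thing is asked for, a point or a joint stands for the part that bears it (a point fixed in the world has none). Each returns a list of dicts, best first, with "p" (0 to 1); they miss things now and then, are a little off and sometimes report something else, mostly with a low value. They report only what shows in the picture. A call takes as long as a camera call. They do not tell look-alikes from the thing itself.
- silhouettes(camera, thing): "region" (420x560 bool, what is visible of it) and "extent" ([left, top, width, height] in pixels, round what is visible of it).
The state is a dict: "time_s": time; "joint_pos": joint angles; "qd": joint speeds; "joint_torque": joint torques, N m; "ee_pos": TCP position; "tool_rot": TCP orientation; "wrist_force": force on the tool from outside, world axes, zero at the start; "torque": the same for the moment, N m; "opening": finger opening in m; "grip_force": force on a finger pad.
Only numpy, scipy, OpenCV 4.12 (cv2) and the standard library are available. Lean on these libraries where they do the work, as an engineer would, in place of code of your own. Each camera call takes 0.05 s, during which the arm holds its last target. There are 200 camera calls.

TASK

Take the steel scoop by its handle and pour all six brass studs through the funnel into the jar standing under it. Then set the empty scoop gently back down on the bench, flat and upright. Leave the jar standing under the funnel and the other things on the bench where they are.

Things in the scene. Friction and masses are not known exactly. Their poses are not given: they have to be found in the camera images.
- scoop: steel scoop holding the studs, 122 mm long (x), 66 wide (y), walls 36 high; open at top and at its mouth (-x end); floor 3 thick, ramp up 7 degrees from x=-30 to the lip. Wooden handle bar above it along x, from x=-14 to +68, 14 wide (y), 16 tall, its middle 80 above the underside, joined to the back wall by an upright. Origin: centre of underside, z up when flat. 0.24 kg empty. All in mm
- scoop_grip (a point): point in the middle of the scoop's handle bar, over the scoop's centre of mass: 15 mm to +x and 80 mm above the scoop's origin; axes as the scoop's
- scoop_lip (a point): middle of the scoop's pouring lip, 66 mm to -x and 8 mm above the scoop's origin; axes as the scoop's; the mouth is 60 mm wide inside
- stand: funnel stand fixed to the bench: round grey foot plate, diameter 170 mm, 9 mm thick, a thin post, and an aluminium funnel held upright over the plate's centre. Origin: centre of its underside, on the bench, z up. The spout (37 mm bore) ends 90 mm above the bench; the cone runs from 108 mm up to 174 mm
- funnel_top (a point): centre of the funnel's mouth, on the rim plane, 174 mm above the bench; the mouth is 160 mm across inside
- jar: clear narrow jar standing on the stand's foot plate under the spout: outside diameter 58 mm, 75 mm tall, wall and floor 3 mm. Origin: centre of its underside, z up
- stud0: one of six chunky brass ball-head studs in the scoop, 14 mm ball on a 13 mm flange, 17 mm tall, 16 g; origin: centre of the flange's underside, z towards the ball
- stud1: one of six chunky brass ball-head studs in the scoop, 14 mm ball on a 13 mm flange, 17 mm tall, 16 g; origin: centre of the flange's underside, z towards the ball
- stud2: one of six chunky brass ball-head studs in the scoop, 14 mm ball on a 13 mm flange, 17 mm tall, 16 g; origin: centre of the flange's underside, z towards the ball
- stud3: one of six chunky brass ball-head studs in the scoop, 14 mm ball on a 13 mm flange, 17 mm tall, 16 g; origin: centre of the flange's underside, z towards the ball
- stud4: one of six chunky brass ball-head studs in the scoop, 14 mm ball on a 13 mm flange, 17 mm tall, 16 g; origin: centre of the flange's underside, z towards the ball
- stud5: one of six chunky brass ball-head studs in the scoop, 14 mm ball on a 13 mm flange, 17 mm tall, 16 g; origin: centre of the flange's underside, z towards the ball
- brush: a wooden-handled brush, 160 mm long, lying flat; not part of the job; origin on its underside
- twine: an upright reel of tan twine, 56 mm wide and 70 mm tall; not part of the job; origin on its underside, at its centre
- tin: a blue tin of 84 mm diameter, 110 mm tall; not part of the job; origin on its underside, at its centre
- glass: an empty drinking glass, 72 mm wide and 90 mm tall; not part of the job; origin on its underside, at its centre
- hammer: a wooden-handled hammer, 270 mm long, lying flat; not part of the job; origin on its underside
- awl: a small driver with a handle, 150 mm long, lying flat; not part of the job; origin on its underside
There are look-alikes about, which are no part of the job. Leave any black or purple look-alike of the stand alone. Leave any turquoise look-alike of the scoop alone.

How it is judged:
By the outcome, as a careful person would: the job done as asked, in the order asked, and still so for the second after the job is handed in, with the robot touching nothing.
It also fails if it takes over 67 s, if anything falls off the work surface, if the arm or the gripper's body presses on something with over 40 N, if the wrist force passes 120 N, or if a joint passes its speed limit or range.

## Working session

There is one attempt and no reset: what is moved stays moved. The work goes in short steps, Python scripts to look and compute and a tool call to move; the robot and the scene stay as the last step left them, time stands still between calls to the robot, and variables do not carry over. Pictures are saved under pics/ and viewed, at most 10 in all, crops included, and the job is handed in when it is done.

Besides the shell and the picture viewer there is one more tool, called after "Request:" as name(argument=value, ...), one argument or row to a line, values as JSON. jog_arm: Moves the arm, as the interface text tells. Its arguments: {"type":"object","properties":{"moves":{"type":"string"},"squeeze":{"type":"number"}},"required":["moves"]}

```bash
mkdir -p pics; ls; python3 - <<'E'
from workcell import *
import cv2,numpy as np
s=sense();print(s)
ims=[]
for c in ["side","top"]:
    im=get_image(c);cv2.imwrite(f"pics/{c}0.png",im[:,:,::-1])
    k=get_calibration(c);print(c,np.round(k["mtx"],1).tolist(),np.round(k["camera_from_world"],4).tolist())
    for t in ["scoop","stand","jar","scoop_grip"]:
        for r in silhouettes(c,t)[:3]: print(c,t,round(r["p"],2),r["extent"],int(r["region"].sum()))
k=get_calibration("wrist");print(k)
E
```

```text
pics
{'time_s': 0.0, 'joint_pos': array([-82.38133288,  21.99510866,   2.50997051,  91.64960425,
        -1.0243218 ,  66.53245667,  -2.85843834]), 'qd': array([-3.52769157e-02,  9.90223476e-05, -8.26905780e-02,  7.67080135e-02,
        1.38303418e-02,  5.70588562e-02,  4.83100738e-02]), 'joint_torque': array([ 9.43496161e-05, -4.33453023e+01,  1.02464676e+00, -2.49513674e+01,
        1.05578767e-02,  1.13253875e-02,  8.99730338e-06]), 'ee_pos': array([0.14845125, 0.63183858, 0.22984693]), 'tool_rot': array([-1.79845551e+02,  9.02473664e-03,  1.66784924e+02]), 'wrist_force': array([-0.19133545,  0.14182203, -0.00932875]), 'torque': array([-0.01909753,  0.01953987,  0.03603955]), 'grip_force': 0.0, 'opening': 0.08523907166419376}
side [[431.6, 0.0, 284.7], [0.0, 431.6, 201.1], [0.0, 0.0, 1.0]] [[0.7188, -0.6953, 0.0019, -0.4843], [-0.3511, -0.3653, -0.8621, 0.2814], [0.6001, 0.619, -0.5067, 1.0463], [0.0, 0.0, 0.0, 1.0]]
side scoop 0.89 [411.6, 291.0, 65.9, 55.3] 1849
side scoop 0.88 [237.5, 254.2, 48.0, 55.3] 1224
side scoop 0.77 [288.7, 229.4, 54.2, 44.4] 1438
side stand 0.83 [105.1
[... 860 characters left out ...]
5, 196.8, 11.9, 8.7] 57
top scoop_grip 0.95 [393.2, 194.9, 32.4, 22.4] 488
top scoop_grip 0.88 [299.7, 196.0, 26.7, 33.7] 551
top scoop_grip 0.67 [354.4, 262.5, 9.2, 15.3] 129
{'mtx': array([[301.27327387,   0.        , 276.61027838],
       [  0.        , 301.27327387, 207.36388297],
       [  0.        ,   0.        ,   1.        ]]), 'tool_from_camera': array([[ 5.96117848e-05, -9.55113816e-01, -2.96239083e-01,
         7.53144570e-02],
       [ 9.99999929e-01,  1.66787625e-04, -3.36516653e-04,
         3.31790177e-04],
       [ 3.70820718e-04, -2.96239042e-01,  9.55113759e-01,
        -1.42720183e-01],
       [ 0.00000000e+00,  0.00000000e+00,  0.00000000e+00,
         1.00000000e+00]])}
```

```bash
python3 - <<'E'
import cv2
a=cv2.imread("pics/side0.png")[110:370,90:490];cv2.imwrite("pics/sidec.png",cv2.resize(a,(800,520),interpolation=cv2.INTER_CUBIC))
a=cv2.imread("pics/top0.png")[150:320,90:450];cv2.imwrite("pics/topc.png",cv2.resize(a,(792,374),interpolation=cv2.INTER_CUBIC))
E
```

```text
(no output)
```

View pics/sidec.png

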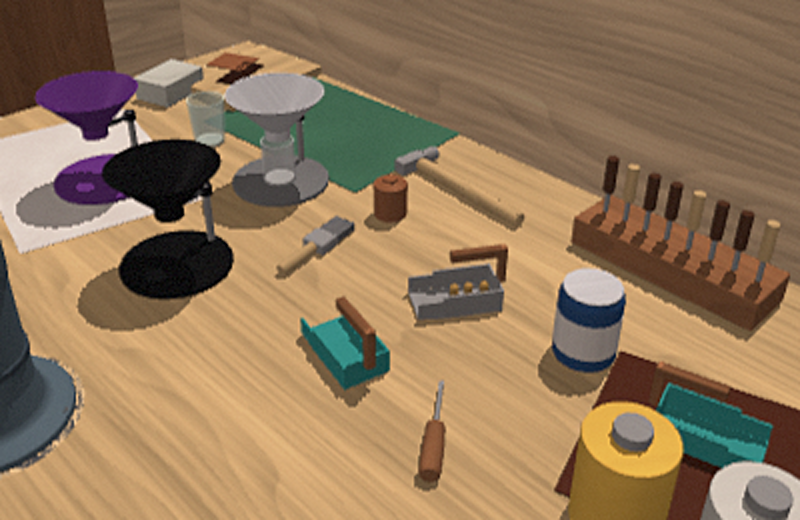

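View pics/topc.png

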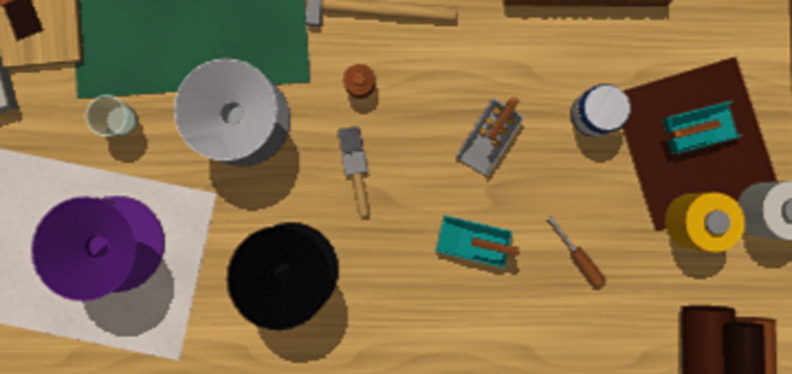

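The top crop shows the real grey funnel at about (225,110), with its jar visible in the side crop under (275,150). The steel scoop is at about (490,138), with its mouth to the lower left. The purple and black stands and both turquoise scoops are look-alikes. Next I'll fit the poses.

```bash
cat > h.py <<'E'
from workcell import *
import numpy as np, cv2
from scipy.optimize import minimize
from scipy.spatial.transform import Rotation as Ro
def cam(c,s=None):
    k=get_calibration(c)
    if c!="wrist": return k["mtx"],k["camera_from_world"]
    T=np.eye(4);T[:3,:3]=Ro.from_euler("xyz",s["tool_rot"],degrees=True).as_matrix();T[:3,3]=s["ee_pos"]
    return k["mtx"],np.linalg.inv(T@k["tool_from_camera"])
def proj(kc,P):
    q=np.c_[P,np.ones(len(P))]@kc[1].T; u=q[:,:3]@kc[0].T; return u[:,:2]/u[:,2:]
def box(x0,x1,y0,y1,z0,z1): return np.array([[x,y,z] for x in(x0,x1) for y in(y0,y1) for z in(z0,z1)])/1000
SC=[box(-66,56,-33,33,0,10),box(-20,56,-33,33,0,36),box(-14,68,-7,7,72,88),box(54,68,-7,7,0,88)]
SC[0]=np.vstack([box(-61,61,-33,33,0,8)]);SC[1]=box(-61,61,-33,33,0,36);SC[3]=box(58,68,-7,7,20,88)
def rend(kc,pts,sc=4):
    m=np.zeros((420*sc,560*sc),np.uint8)
    for p in pts:
        cv2.fillConvexPoly(m,cv2.convexHull(np.round(proj(kc,p)*sc+sc/2).astype(np.int32)),255)
    return cv2.resize(m,(560,420),interpolation=cv2.INTER_AREA)/255.
def place(pts,x,y,yaw,z=0):
    R=Ro.from_euler("z",yaw,degrees=True).as_matrix(); return [p@R.T+[x,y,z] for p in pts]
def fit(obs,model,p0,step):
    def f(p):
        L=0
        for kc,m in obs:
            r=rend(kc,model(p)); L+=1-np.minimum(r,m).sum()/np.maximum(r,m).sum()
        return L
    r=minimize(f,p0,method="Nelder-Mead",options=dict(initial_simplex=[p0]+[np.add(p0,np.eye(len(p0))[i]*step[i]) for i in range(len(p0))],xatol=1e-4,fatol=1e-4))
    return r.x,r.fun
def ground(kc,uv,z):
    K,T=kc;Ti=np.linalg.inv(T);d=Ti[:3,:3]@np.linalg.inv(K)@[uv[0],uv[1],1];o=Ti[:3,3];return o+d*(z-o[2])/d[2]
def pick(c,t,uv):
    for r in silhouettes(c,t):
        l,tp,w,h=r["extent"]
        if abs(l+w/2-uv[0])<18 and abs(tp+h/2-uv[1])<18: return r["region"]
a=np.linspace(0,2*np.pi,48,endpoint=False)
ring=lambda r,z:np.c_[r*np.cos(a),r*np.sin(a),0*a+z]
ST=[np.vstack([ring(.085,0),ring(.085,.009)]),np.vstack([ring(.081,.174),ring(.02,.108)]),np.vstack([ring(.02,.108),ring(.02,.09)])]
JAR=[np.vstack([ring(.029,.009),ring(.029,.084)])]
E
cat > a.py <<'E'
from h import *
get_image("side");get_image("top")
ks,kt=cam("side"),cam("top")
ms,mt=pick("side","scoop",(315,252)),pick("top","scoop",(313,212))
g=ground(kt,(313,212),.03);print("scoop0",g)
for o in ([(ks,ms),(kt,mt)],[(kt,mt)],[(ks,ms)]):
    b=min((fit(o,lambda p:place(SC,p[0],p[1],p[2]*100),[g[0],g[1],y],[.01,.01,.15]) for y in(-.3,-.5,-.15)),key=lambda q:q[1]);print(b)
ms,mt=pick("side","stand",(226,178)),pick("top","stand",(195,201))
g=ground(kt,(195,201),.174);print("stand0",g)
for o in ([(ks,ms),(kt,mt)],[(kt,mt)],[(ks,ms)]): print(fit(o,lambda p:place(ST,p[0],p[1],0),[g[0],g[1]],[.01,.01]))
E
python3 a.py
```

```text
scoop0 [ 0.56736041 -0.24464332  0.03      ]Traceback (most recent call last):
  File "a.py", line 7, in <module>
    b=min((fit(o,lambda p:place(SC,p[0],p[1],p[2]*100),[g[0],g[1],y],[.01,.01,.15]) for y in(-.3,-.5,-.15)),key=lambda q:q[1]);print(b)
  File "a.py", line 7, in <genexpr>
    b=min((fit(o,lambda p:place(SC,p[0],p[1],p[2]*100),[g[0],g[1],y],[.01,.01,.15]) for y in(-.3,-.5,-.15)),key=lambda q:q[1]);print(b)
           ~~~^^^^^^^^^^^^^^^^^^^^^^^^^^^^^^^^^^^^^^^^^^^^^^^^^^^^^^^^^^^^^^^^^^^^^
  File "h.py", line 28, in fit
    r=minimize(f,p0,method="Nelder-Mead",options=dict(initial_simplex=[p0]+[np.add(p0,np.eye(len(p0))[i]*step[i]) for i in range(len(p0))],xatol=1e-4,fatol=1e-4))
    res = _minimize_neldermead(fun, x0, args, callback, bounds=bounds,
                               **options)
    fsim[k] = func(sim[k])
              ~~~~^^^^^^^^
    fx = function(np.copy(x), *(wrapper_args + args))
  File "h.py", line 26, in f
    r=rend(kc,model(p)); L+=1-np.minimum(r,m).sum()/np.maximum(r,m).sum()
                              ~~~~~~~~~~^^^^^
TypeError: '<=' not supported between instances of 'float' and 'NoneType'
```

```bash
python3 - <<'E'
s=open("h.py").read()
i=s.index("def pick"); j=s.index("a=np.linspace")
s=s[:i]+'''def pick(c,t,uv,tol=18):
    for n in range(5):
        for nm in (t if isinstance(t,tuple) else (t,)):
            for r in silhouettes(c,nm):
                l,tp,w,h=r["extent"]
                if abs(l+w/2-uv[0])<tol and abs(tp+h/2-uv[1])<tol: return r["region"]
        get_image(c)
    raise Exception(c+str(t))
'''+s[j:]
open("h.py","w").write(s)
s=open("a.py").read().replace('"scoop",','("scoop","scoop_grip","scoop_lip"),');open("a.py","w").write(s)
E
python3 a.py
```

```text
scoop0 [ 0.56736041 -0.24464332  0.03      ]
(array([ 0.56878261, -0.24189208, -0.31741627]), np.float64(0.2987194012290727))
(array([ 0.57007575, -0.24128924, -0.32352622]), np.float64(0.1453055792664485))
(array([ 0.56702392, -0.24256499, -0.33670198]), np.float64(0.14138648498842699))
stand0 [0.59328173 0.18902095 0.174     ]
(array([0.59970389, 0.20174116]), np.float64(0.250213545264079))
(array([0.60071011, 0.20240744]), np.float64(0.05803782829725701))
(array([0.59689099, 0.19925954]), np.float64(0.17402130431233065))
```

Request:
jog_arm(
  moves="0 0 0 0.8 1;0 0 0 0.8 1;0 0 0 0.8 1;-1 -0.59 0 0 1;-1 -0.59 0 0 1;-1 -0.59 0 0 1;-1 -0.59 0 0 1;-1 -0.59 0 0 1;-1 -0.59 0 0 1;-1 -0.59 0 0 1;-1 -0.59 0 0 1;-1 -0.59 0 0 1;-1 -0.59 0 0 1;-1 -0.59 0 0 1;-1 -0.59 0 0 1;-1 -0.59 0 0 1;-1 -0.59 0 0 1;-1 -0.59 0 0 1;-1 -0.59 0 0 1;-1 -0.59 0 0 1",
)

```text
time_s: 3.5
ee_pos: [0.3287, 0.2797, 0.2313]
tool_rot: [180.0, -0.0, 147.6]
wrist_force: [0.4, -0.6, -0.3]
opening: 0.0854
grip_force: 0.0
```

Request:
jog_arm(
  moves="-1 -0.59 0 0 1;-1 -0.59 0 0 1;-1 -0.59 0 0 1;-1 -0.59 0 0 1;-1 -0.59 0 0 1;-1 -0.59 0 0 1;-1 -0.59 0 0 1;-1 -0.59 0 0 1;-1 -0.59 0 0 1;-1 -0.59 0 0 1;-1 -0.59 0 0 1;-1 -0.59 0 0 1;-1 -0.59 0 0 1;-1 -0.59 0 0 1;-1 -0.59 0 0 1;-1 -0.59 0 0 1;-1 -0.59 0 0 1;-1 -0.59 0 0 1;-1 -0.59 0 0 1;-1 -0.59 0 0 1",
)

```text
time_s: 6.0
ee_pos: [0.5391, -0.1337, 0.2312]
tool_rot: [180.0, -0.0, 147.6]
wrist_force: [-0.5, -0.4, -0.4]
opening: 0.0852
grip_force: 0.0
```

Request:
jog_arm(
  moves="-1 -0.59 0 0 1;-1 -0.59 0 0 1;-1 -0.59 0 0 1;-1 -0.59 0 0 1;-0.5 -0.3 0 0 1;0 0 0 0 1;0 0 0 0 1",
)

```text
time_s: 6.88
ee_pos: [0.5864, -0.2247, 0.2311]
tool_rot: [180.0, -0.1, 147.6]
wrist_force: [-0.2, 0.4, -0.8]
opening: 0.0852
grip_force: 0.0
```

```bash
cat > w.py <<'E'
from h import *
import sys
s=sense();im=get_image("wrist");kw=cam("wrist",s)
print(s["ee_pos"],s["tool_rot"],s["joint_pos"].round(1),s["time_s"])
m=None
for nm in("scoop","scoop_grip","scoop_lip"):
    for r in silhouettes("wrist",nm)[:2]:
        print(nm,r["p"],r["extent"],r["region"].sum())
        if m is None and r["p"]>.4: m=r["region"]
p0=[.569,-.242,-.325]
x,f=fit([(kw,m)],lambda p:place(SC,p[0],p[1],p[2]*100),p0,[.008,.008,.08]);print(x,f)
o=im[:,:,::-1].copy()
for b in place(SC,x[0],x[1],x[2]*100): cv2.polylines(o,[cv2.convexHull(proj(kw,b).round().astype(np.int32))],True,(0,255,0),1)
cv2.imwrite(sys.argv[1],o)
E
python3 w.py pics/w1.png
```

```text
[ 0.58644101 -0.22468018  0.23105194] [ 1.79963021e+02 -6.29057603e-02  1.47633133e+02] [-19.1  25.2  47.2  96.4 -19.8  67.2  90.9] 6.875
scoop 0.92 [0.0, 285.5, 87.2, 86.8] 2757
scoop 0.89 [223.6, 121.1, 60.9, 135.2] 6133
scoop_grip 0.95 [73.5, 0.0, 173.2, 69.2] 7810
scoop_grip 0.6 [1.0, 283.6, 86.2, 85.7] 2803
scoop_lip 0.96 [221.8, 123.6, 61.4, 134.5] 6053
scoop_lip 0.7 [0.3, 284.5, 82.6, 81.3] 2723
[ 0.569 -0.242 -0.325] 1.0
```

View pics/w1.png

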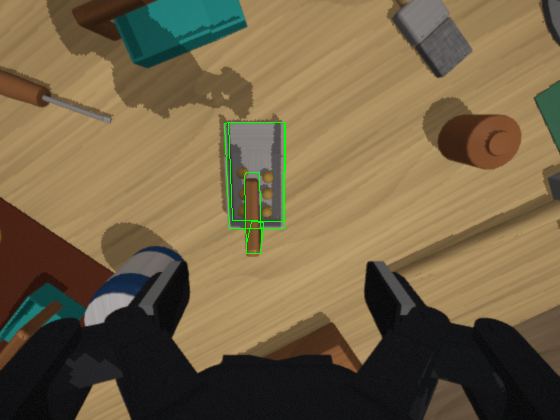

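```bash
cat > a2.py <<'E'
from h import *
get_image("top");get_image("side");s=sense();get_image("wrist");kw=cam("wrist",s);kt=cam("top");ks=cam("side")
m=pick("wrist",("scoop","scoop_lip"),(253,188),25)
print(fit([(kw,m)],lambda p:place(SC,p[0],p[1],p[2]*100),[.569,-.242,-.325],[.008,.008,.08]))
TIN=[np.vstack([ring(.042,0),ring(.042,.11)])]
g=ground(kt,(364,199),.11);print(g)
o=[(kt,pick("top","tin",(364,200))),(ks,pick("side","tin",(385,270)))]
print(fit(o,lambda p:place(TIN,p[0],p[1],0),[g[0],g[1]],[.01,.01]))
E
python3 a2.py
```

```text
(array([ 0.56846544, -0.24336897, -0.32508466]), np.float64(0.10545611958230994))
[ 0.61100885 -0.42634024  0.11      ]
(array([ 0.61360948, -0.43067785]), np.float64(0.145838197123915))
```

Request:
jog_arm(
  moves="-0.72 -0.42 0 0 1;-0.72 -0.42 0 0 1;-0.72 -0.42 0 0 1;0 0 1 0 1;0 0 1 0 1;0 0 1 0 1;0 0 1 0 1;0 0 1 0 1;0 0 1 0 1;0 0 1 0 1;0 0 0.75 0 1;0 0 0.75 0 1;0 0 0 0 1;0 0 0 0 1",
)

```text
time_s: 9.12
ee_pos: [0.6101, -0.2705, 0.0618]
tool_rot: [180.0, 0.1, 147.6]
wrist_force: [-0.2, -0.0, 0.4]
opening: 0.0853
grip_force: 0.0
```

```bash
python3 - <<'E'
from h import *
s=sense();print(s["ee_pos"],s["tool_rot"],s["wrist_force"])
cv2.imwrite("pics/w2.png",get_image("wrist")[:,:,::-1])
E
```

```text
[ 0.61011444 -0.27052982  0.06181203] [1.79998365e+02 6.57807914e-02 1.47572157e+02] [-0.2024065  -0.03445815  0.40795404]
```

View pics/w2.png

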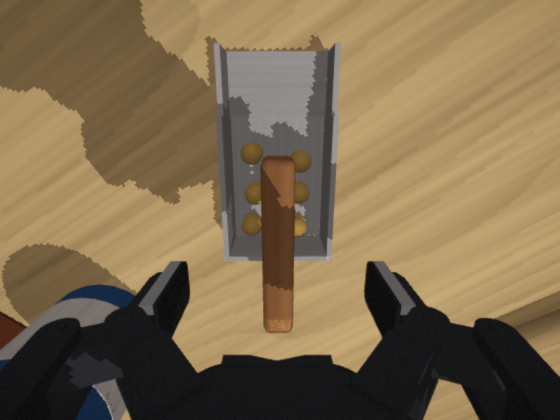

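The handle bar at about (278,245) lies between the fingers and in line with them. All six studs are in the scoop.

Request:
jog_arm(
  moves="0 0 0 0 0;0 0 0 0 0;0 0 0 0 0;0 0 0 0 0;0 0 0 0 0;0 0 0 0 0;0 0 -0.5 0 0;0 0 -0.5 0 0;0 0 0 0 0;0 0 0 0 0",
  squeeze=100,
)

```text
time_s: 10.42
ee_pos: [0.6094, -0.27, 0.0812]
tool_rot: [-180.0, -0.0, 147.6]
wrist_force: [0.0, -0.1, -2.6]
opening: 0.0124
grip_force: 97.6
```

```bash
python3 - <<'E'
from h import *
s=sense();print(s["ee_pos"],s["wrist_force"],s["torque"],s["opening"],s["grip_force"])
a=get_image("wrist")[:300,150:410,::-1];b=get_image("side")[180:320,240:400,::-1]
b=cv2.resize(b,None,fx=3,fy=3);o=np.zeros((420,745,3),np.uint8);o[:300,:260]=a;o[:,265:]=b
cv2.imwrite("pics/w3.png",o)
E
```

```text
[ 0.6094087  -0.27003339  0.08116289] [ 0.01663945 -0.08218055 -2.57355211] [-0.06389686 -0.08344563 -0.02900075] 0.012381522379892932 97.61515974998474
```

View pics/w3.png

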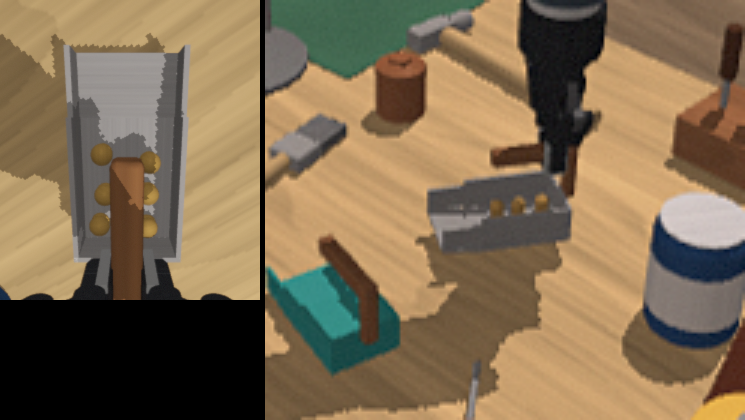

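Request:
jog_arm(
  moves="0 0 -0.4 0 0;0 0 -0.6 0 0;0 0 -0.7 0 0;0 0 -0.7 0 0;0 0 -0.7 0 0;0 0 -0.4 0 0;0 0 0 0 0;0 0 0 0 0",
)

```text
time_s: 11.52
ee_pos: [0.6092, -0.2698, 0.1507]
tool_rot: [-180.0, -0.1, 147.6]
wrist_force: [-0.7, 0.5, -4.3]
opening: 0.0126
grip_force: 97.7
```

```bash
cat > look.py <<'E'
from h import *
import sys
x,y,w,h,f=map(int,sys.argv[2:7])
s=sense();print(s["time_s"],s["ee_pos"],s["tool_rot"],s["wrist_force"],s["torque"],s["opening"],s["grip_force"])
a=cv2.resize(get_image("wrist")[:300,130:430,::-1],(300,300));b=cv2.resize(get_image("side")[y:y+h,x:x+w,::-1],None,fx=f,fy=f)
o=np.zeros((max(300,b.shape[0]),300+b.shape[1],3),np.uint8);o[:300,:300]=a;o[:b.shape[0],300:]=b
cv2.imwrite(sys.argv[1],o)
E
python3 look.py pics/w4.png 250 140 150 150 3
```

```text
11.525 [ 0.609223   -0.26975145  0.1506535 ] [-1.79992482e+02 -7.09980634e-02  1.47582655e+02] [-0.74767979  0.45314277 -4.27375219] [-0.04474923 -0.05167992  0.06281434] 0.012611459794369935 97.69914150238037
```

View pics/w4.png

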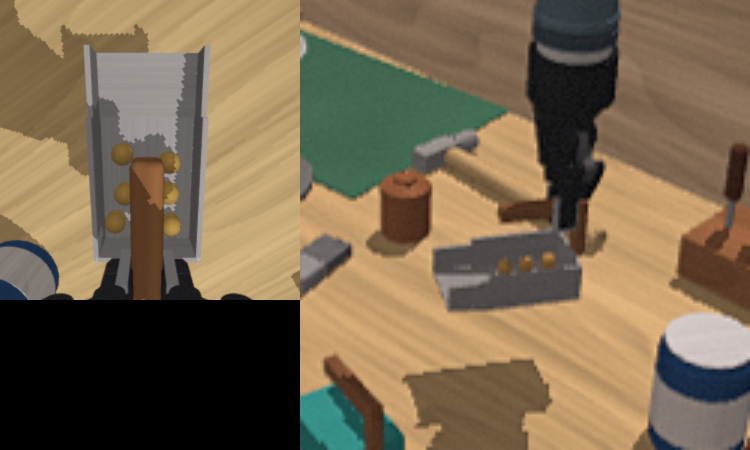

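The scoop hangs level in the grip with all six studs aboard. I'll raise it and carry it to the funnel with the same heading.

Request:
jog_arm(
  moves="0 0 -0.5 0 0;0 0 -0.9 0 0;0 0 -1 0 0;0 0 -1 0 0;0 0 -1 0 0;0 0 -0.7 0 0;0 0 -0.3 0 0;0.1 0.3 0 0 0;0.3 0.6 0 0 0;0.4 0.9 0 0 0;0.49 0.98 0 0 0;0.49 0.98 0 0 0;0.49 0.98 0 0 0;0.49 0.98 0 0 0;0.49 0.98 0 0 0;0.49 0.98 0 0 0;0.49 0.98 0 0 0;0.49 0.98 0 0 0;0.49 0.98 0 0 0;0.49 0.98 0 0 0",
)

```text
time_s: 14.12
ee_pos: [0.638, -0.0117, 0.2592]
tool_rot: [-180.0, 0.0, 147.6]
wrist_force: [0.4, -0.3, -3.1]
opening: 0.0125
grip_force: 97.8
```

Request:
jog_arm(
  moves="0.49 0.98 0 0 0;0.49 0.98 0 0 0;0.49 0.98 0 0 0;0.49 0.98 0 0 0;0.49 0.9 0 0 0;0.4 0.7 0 0 0;0.2 0.4 0 0 0;0.1 0.2 0 0 0;0 0 0 0 0;0 0 0 0 0",
)

```text
time_s: 15.38
ee_pos: [0.6503, 0.1226, 0.2594]
tool_rot: [-180.0, 0.0, 147.5]
wrist_force: [-0.3, -0.1, -2.7]
opening: 0.0123
grip_force: 97.8
```

```bash
python3 look.py pics/w5.png 160 60 150 150 3
```

```text
15.375 [0.65030414 0.12256305 0.25936916] [-1.79969972e+02  2.61147206e-02  1.47481756e+02] [-0.32988471 -0.07530777 -2.66053911] [-0.02629211 -0.05076879  0.10975078] 0.012280992565085455 97.75024652481079
```

View pics/w5.png

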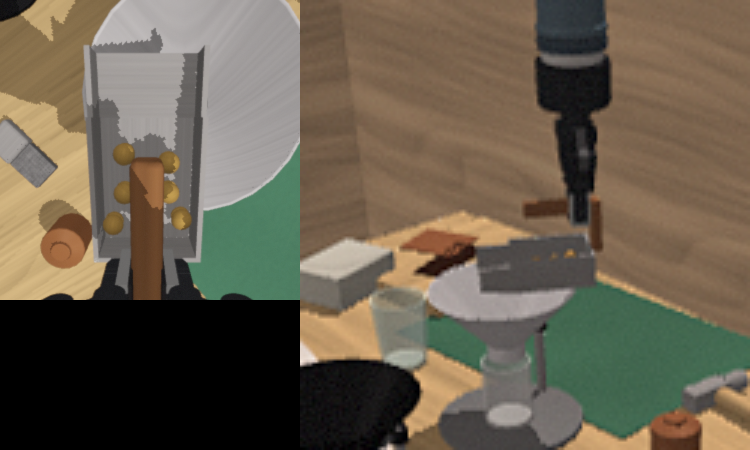

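Request:
jog_arm(
  moves="0.34 0.66 0 0 0;0.34 0.66 0 0 0;0.34 0.66 0 0 0;0 0 0 0 0;0 0 0 0 0",
)

```text
time_s: 16.1
ee_pos: [0.6542, 0.168, 0.2591]
tool_rot: [-179.9, 0.0, 147.6]
wrist_force: [-0.3, -0.1, -2.2]
opening: 0.0122
grip_force: 97.8
```

Request:
jog_arm(
  moves="0 0 0 0 0;0 0 0 0 0;0 0 0 0 0;0 0 0 0 0",
  squeeze=20,
)

```text
time_s: 16.6
ee_pos: [0.6543, 0.1681, 0.2593]
tool_rot: [180.0, -0.0, 147.6]
wrist_force: [-0.3, 0.3, -3.3]
opening: 0.0123
grip_force: 97.8
```

```bash
python3 look.py pics/w6.png 160 60 150 150 3
```

```text
16.6 [0.65426292 0.16814742 0.25928395] [ 1.79998467e+02 -2.01457245e-03  1.47564166e+02] [-0.26023343  0.26878094 -3.34580484] [-0.00685622 -0.09780892 -0.02819993] 0.012338145598813608 97.77666091918945
```

View pics/w6.png

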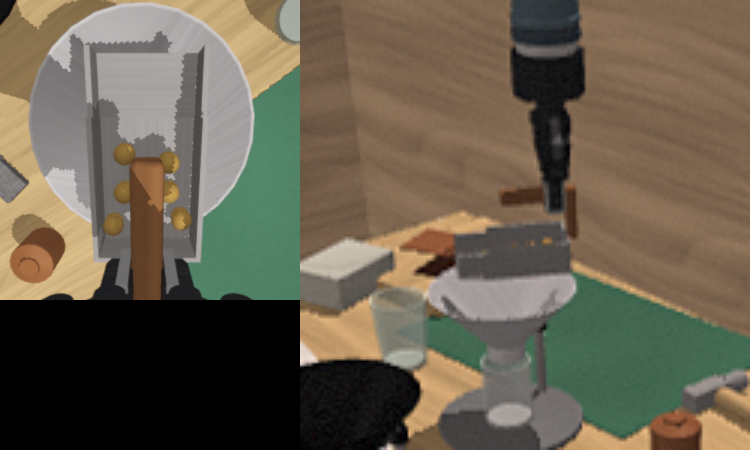

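The scoop sits over the funnel, with its lip inside the rim and all six studs aboard. The grip still reads 98 N, so I'll try to bring it down. From here I'll measure the tilt numerically.

```bash
cat > tilt.py <<'E'
from h import *
import sys
# scoop tilt about pad axis in the grasp, from wrist + side silhouettes; p=[grip x on bar (m), tilt/100deg, dz]
s=sense();kw=cam("wrist",s)
print(round(s["time_s"],2),s["ee_pos"].round(4),s["tool_rot"].round(1),s["wrist_force"].round(1),s["torque"].round(2),round(s["opening"],4),round(s["grip_force"],1))
T=Ro.from_euler("xyz",s["tool_rot"],degrees=True).as_matrix()
gp=s["ee_pos"]-T[:,2]*.019
def model(p):
    # scoop axes: x=-tool x, z=-tool z ; tilt lowers mouth
    B=np.c_[-T[:,0],T[:,1],-T[:,2]]; R=B@Ro.from_euler("y",-p[1]*100,degrees=True).as_matrix()
    return [(q-[p[0],0,.08+p[2]])@R.T+gp for q in SC]
def run(t0=0.):
    get_image("side");get_image("wrist");ks=cam("side");obs=[]
    c=proj(ks,gp[None]-[0,0,.04])[0]
    try: obs.append((ks,pick("side",("scoop","scoop_lip"),c,30)))
    except Exception as e: print("no side")
    try: obs.append((kw,pick("wrist",("scoop","scoop_lip"),(278,160),60)))
    except Exception as e: print("no wrist")
    for o in [obs]+[[q] for q in obs]:
        b=min((fit(o,model,[.048,t,0],[.006,.1,.004]) for t in(t0,t0+.3,t0+.6)),key=lambda q:q[1]); print("grip x, tilt, dz",(b[0]*[1000,100,1000]).round(1),round(b[1],3))
    st=silhouettes("wrist","stud0");print("studs wrist",[(round(r["p"],2),np.round(r["extent"]).astype(int).tolist()) for r in st if r["p"]>.3])
    st=silhouettes("side","stud0");print("studs side",[(round(r["p"],2),np.round(r["extent"]).astype(int).tolist()) for r in st if r["p"]>.3])
run(float(sys.argv[1]) if len(sys.argv)>1 else 0)
E
python3 tilt.py
```

```text
16.7 [0.6542 0.1683 0.2593] [-180.    -0.   147.6] [ 0.4 -0.1 -2.8] [-0.04 -0.11 -0.03] 0.0122 97.8
grip x, tilt, dz [47.3 -0.6  1.2] 0.299
grip x, tilt, dz [48.  -1.1  1.7] 0.162
grip x, tilt, dz [43.3 -1.7  4. ] 0.118
studs wrist [(0.96, [241, 142, 24, 21]), (0.83, [288, 152, 22, 21]), (0.73, [235, 213, 21, 25]), (0.67, [294, 180, 14, 24]), (0.67, [300, 209, 21, 24])]
studs side []
```

Request:
jog_arm(
  moves="0 0 0 0 0.08;0 0 0 0 0.08",
  squeeze=20,
)

```text
time_s: 17.25
ee_pos: [0.6543, 0.1683, 0.2592]
tool_rot: [-180.0, -0.0, 147.6]
wrist_force: [0.2, -0.2, -3.4]
opening: 0.0121
grip_force: 97.8
```

Request:
jog_arm(
  moves="0 0 0 0 0.145;0 0 0 0 0.145",
  squeeze=20,
)

```text
time_s: 17.5
ee_pos: [0.6543, 0.1683, 0.2592]
tool_rot: [-180.0, -0.0, 147.6]
wrist_force: [-0.5, 1.2, -2.5]
opening: 0.0126
grip_force: 74.9
```

```bash
python3 tilt.py
```

```text
17.5 [0.6543 0.1683 0.2592] [-180.    -0.   147.6] [-0.5  1.2 -2.5] [-0.02 -0.05 -0.  ] 0.0126 74.9
grip x, tilt, dz [47.6 -0.3  1.1] 0.31
grip x, tilt, dz [48.1 -1.4  1.6] 0.158
grip x, tilt, dz [45.3  0.8  2.6] 0.126
studs wrist [(0.88, [243, 143, 22, 23]), (0.77, [293, 178, 19, 23]), (0.72, [286, 153, 24, 21]), (0.67, [302, 208, 20, 21]), (0.66, [245, 182, 13, 22]), (0.55, [232, 214, 20, 26])]
studs side [(0.47, [203, 150, 51, 64])]
```

Request:
jog_arm(
  moves="0 0 0 0 0.152;0 0 0 0 0.154",
)

```text
time_s: 18.05
ee_pos: [0.6543, 0.1683, 0.2592]
tool_rot: [-180.0, -0.0, 147.6]
wrist_force: [-0.1, -0.9, -3.3]
opening: 0.0134
grip_force: 39.4
```

Request:
jog_arm(
  moves="0 0 0 0 0.157;0 0 0 0 0.158",
)

```text
time_s: 18.3
ee_pos: [0.6543, 0.1683, 0.2593]
tool_rot: [180.0, 0.0, 147.6]
wrist_force: [-0.5, -0.2, -2.9]
opening: 0.0134
grip_force: 23.4
```

```bash
python3 tilt.py
```

```text
18.3 [0.6543 0.1683 0.2593] [180.    0.  147.6] [-0.5 -0.2 -2.9] [-0.04 -0.11 -0.01] 0.0134 23.4
grip x, tilt, dz [47.6  0.2  1.1] 0.302
grip x, tilt, dz [47.1 -1.7  1.5] 0.16
grip x, tilt, dz [44.2 -0.7  3.3] 0.117
studs wrist [(0.88, [303, 211, 19, 17]), (0.81, [241, 143, 26, 24]), (0.74, [234, 213, 17, 27]), (0.65, [289, 152, 25, 24]), (0.51, [292, 180, 16, 24]), (0.5, [243, 182, 15, 24])]
studs side [(0.48, [210, 125, 44, 33])]
```

Request:
jog_arm(
  moves="0 0 0 0 0.16;0 0 0 0 0.16",
)

```text
time_s: 18.85
ee_pos: [0.6542, 0.1683, 0.2593]
tool_rot: [180.0, -0.0, 147.6]
wrist_force: [0.3, -0.7, -2.6]
opening: 0.0139
grip_force: 15.4
```

Request:
jog_arm(
  moves="0 0 0 0 0.161;0 0 0 0 0.161",
)

```text
time_s: 19.1
ee_pos: [0.6543, 0.1683, 0.2593]
tool_rot: [-180.0, -0.0, 147.6]
wrist_force: [-0.4, 0.5, -4.2]
opening: 0.0137
grip_force: 11.4
```

```bash
python3 tilt.py
```

```text
19.1 [0.6543 0.1683 0.2593] [-180.    -0.   147.6] [-0.4  0.5 -4.2] [-0.02 -0.08 -0.01] 0.0137 11.4
grip x, tilt, dz [47.3 -0.6  1.7] 0.306
grip x, tilt, dz [46.8 -2.8  3.1] 0.145
grip x, tilt, dz [44.6  0.   3.4] 0.131
studs wrist [(0.91, [236, 213, 20, 26]), (0.76, [242, 147, 25, 19]), (0.67, [292, 181, 19, 23]), (0.59, [302, 208, 18, 24]), (0.58, [288, 153, 23, 21]), (0.51, [243, 180, 16, 23])]
studs side []
```

Request:
jog_arm(
  moves="0 0 0 0 0.162;0 0 0 0 0.162;0 0 0 0 0.162",
)

```text
time_s: 19.77
ee_pos: [0.6543, 0.1682, 0.2593]
tool_rot: [-180.0, 0.0, 147.6]
wrist_force: [0.1, 0.4, -2.6]
opening: 0.0139
grip_force: 7.2
```

```bash
python3 tilt.py
```

```text
19.77 [0.6543 0.1682 0.2593] [-180.     0.   147.6] [ 0.1  0.4 -2.6] [-0.07 -0.09 -0.04] 0.0139 7.2
grip x, tilt, dz [47.  15.   1.8] 0.393
grip x, tilt, dz [47.2 13.9  1.7] 0.166
grip x, tilt, dz [43.6 15.1  5.5] 0.203
studs wrist [(0.82, [291, 177, 18, 22]), (0.7, [292, 205, 16, 19]), (0.68, [235, 241, 19, 19]), (0.63, [245, 172, 16, 20]), (0.62, [299, 236, 19, 20]), (0.51, [246, 209, 14, 20])]
studs side []
```

At 7 N the scoop pivots in the grip under its own weight and is now tilted 15°. I'll carry on in small steps.

Request:
jog_arm(
  moves="0 0 0 0 0.162;0 0 0 0 0.162;0 0 0 0 0.162",
)

```text
time_s: 20.45
ee_pos: [0.6543, 0.1683, 0.2593]
tool_rot: [180.0, -0.0, 147.6]
wrist_force: [-0.5, 0.4, -3.1]
opening: 0.0142
grip_force: 7.2
```

```bash
python3 tilt.py .15
```

```text
20.45 [0.6543 0.1683 0.2593] [180.   -0.  147.6] [-0.5  0.4 -3.1] [-0.04 -0.04  0.  ] 0.0142 7.2
grip x, tilt, dz [46.3 14.   2.1] 0.373
grip x, tilt, dz [48.3 13.9  1.5] 0.159
grip x, tilt, dz [45.1 16.8  3.2] 0.195
studs wrist [(0.82, [301, 235, 20, 20]), (0.72, [291, 179, 19, 18]), (0.6, [289, 204, 19, 20]), (0.51, [244, 171, 17, 19]), (0.5, [236, 239, 19, 22])]
studs side []
```

Request:
jog_arm(
  moves="0 0 0 0 0.1625;0 0 0 0 0.1625",
)

```text
time_s: 21.0
ee_pos: [0.6543, 0.1683, 0.2593]
tool_rot: [180.0, 0.0, 147.6]
wrist_force: [0.2, -0.9, -3.7]
opening: 0.014
grip_force: 5.2
```

```bash
python3 tilt.py .15
```

```text
21.0 [0.6543 0.1683 0.2593] [180.    0.  147.6] [ 0.2 -0.9 -3.7] [-0.08 -0.07  0.03] 0.014 5.2
grip x, tilt, dz [46.8 14.6  1.3] 0.36
grip x, tilt, dz [47.8 13.2  2.2] 0.159
grip x, tilt, dz [45.7 17.2  2.5] 0.185
studs wrist [(0.82, [290, 206, 18, 19]), (0.75, [246, 207, 15, 21]), (0.59, [234, 242, 19, 16]), (0.59, [298, 236, 21, 19])]
studs side []
```

Request:
jog_arm(
  moves="0 0 0 0 0.163;0 0 0 0 0.163",
)

```text
time_s: 21.55
ee_pos: [0.6542, 0.1683, 0.2592]
tool_rot: [-180.0, -0.0, 147.6]
wrist_force: [0.0, -0.9, -3.5]
opening: 0.014
grip_force: 3.1
```

```bash
python3 tilt.py .15
```

```text
21.55 [0.6542 0.1683 0.2592] [-180.    -0.   147.6] [ 0.  -0.9 -3.5] [ 0.02 -0.01 -0.02] 0.014 3.1
grip x, tilt, dz [48.6 24.4  3.6] 1.152
grip x, tilt, dz [48.5 24.4  3.7] 0.164
grip x, tilt, dz [309.8  75.1  74.1] 0.936
studs wrist [(0.75, [247, 232, 12, 14]), (0.74, [290, 228, 17, 21]), (0.61, [247, 192, 16, 22]), (0.56, [290, 206, 15, 17]), (0.51, [308, 255, 3, 6])]
studs side []
```

Tilt is 24°, close to where it will hang under gravity. I'll firm the grip slightly and move forward and down into the cone so the lip can bear on the far wall.

Request:
jog_arm(
  moves="0 0 0 0 0.161;0 0 0 0 0.161;0.33 0 0.2 0 0.161;0.33 0 0.4 0 0.161;0.34 0 0.5 0 0.161;0 0 0 0 0.161",
)

```text
time_s: 23.05
ee_pos: [0.6361, 0.1793, 0.2361]
tool_rot: [-179.9, -0.1, 147.6]
wrist_force: [0.2, 0.6, -3.0]
opening: 0.0136
grip_force: 6.0
```

```bash
python3 tilt.py .2
```

```text
23.05 [0.6361 0.1793 0.2361] [-1.799e+02 -1.000e-01  1.476e+02] [ 0.2  0.6 -3. ] [-0.08  0.01  0.01] 0.0136 6.0
grip x, tilt, dz [47.3 26.1  5.4] 1.147
grip x, tilt, dz [47.5 27.4  4.7] 0.181
grip x, tilt, dz [  44.5   69.2 -129.2] 0.344
studs wrist [(0.78, [247, 190, 16, 20]), (0.78, [245, 228, 17, 19]), (0.76, [290, 224, 18, 19]), (0.59, [304, 255, 13, 4]), (0.52, [291, 202, 16, 18])]
studs side []
```

Request:
jog_arm(
  moves="0 0 0 0 0.159;0.5 0 0 0 0.159;0.5 0 -0.18 0 0.159;0.5 0 -0.16 0 0.159;0.5 0 -0.14 0 0.159;0 0 0 0 0.159",
)

```text
time_s: 24.15
ee_pos: [0.6029, 0.2012, 0.248]
tool_rot: [180.0, -0.0, 147.7]
wrist_force: [-0.6, -3.1, 5.0]
opening: 0.0136
grip_force: 12.1
```

```bash
sed -i 's/(278,160),60/(278,190),40/' tilt.py; python3 tilt.py .3
```

```text
24.15 [0.6029 0.2012 0.248 ] [180.   -0.  147.7] [-0.6 -3.1  5. ] [-0.69  0.17  0.01] 0.0136 12.1
grip x, tilt, dz [46.3 46.1  2.2] 1.226
grip x, tilt, dz [46.3 46.1  2.2] 0.237
grip x, tilt, dz [491.4  88.4  -3.3] 0.879
studs wrist [(0.84, [293, 181, 19, 20]), (0.76, [244, 177, 12, 23]), (0.75, [278, 156, 20, 18]), (0.61, [402, 19, 109, 86]), (0.54, [255, 154, 19, 18]), (0.53, [281, 171, 17, 21]), (0.5, [251, 169, 18, 21])]
studs side [(0.49, [362, 249, 42, 46]), (0.36, [212, 127, 37, 40])]
```

Tilt is now 46°, and the studs have slid to the mouth. I'll push a little further, firm the grip, then back off and up to open the gap at the lip.

Request:
jog_arm(
  moves="0.5 0 -0.1 0 0.159;0.5 0 -0.1 0 0.159;0 0 0 0 0.155;0 0 0 0 0.15;0 0 0 0 0.15",
)

```text
time_s: 25.08
ee_pos: [0.5858, 0.212, 0.2499]
tool_rot: [-180.0, -0.1, 147.6]
wrist_force: [0.0, -0.4, -2.3]
opening: 0.0136
grip_force: 19.5
```

```bash
python3 tilt.py .4
```

```text
25.07 [0.5858 0.212  0.2499] [-1.800e+02 -1.000e-01  1.476e+02] [ 0.  -0.4 -2.3] [-0.09  0.12  0.  ] 0.0136 19.5
grip x, tilt, dz [49.6 58.8  0.4] 1.244
grip x, tilt, dz [49.3 58.8  1.2] 0.249
grip x, tilt, dz [424.6  83.4  55.2] 0.931
studs wrist [(0.76, [290, 184, 17, 19]), (0.71, [272, 179, 20, 10]), (0.66, [241, 198, 15, 19]), (0.53, [255, 193, 8, 18]), (0.43, [255, 180, 17, 10])]
studs side []
```

Request:
jog_arm(
  moves="-0.3 0 -0.4 0 0.15;-0.5 0 -0.3 0 0.15;-0.3 0 -0.1 0 0.15;0.5 0 0 0 0.15;-0.5 0 0 0 0.15;0.5 0 0 0 0.15;-0.5 0 0 0 0.15;0 0 0 0 0.15",
)

```text
time_s: 26.72
ee_pos: [0.606, 0.1984, 0.267]
tool_rot: [-180.0, 0.1, 147.5]
wrist_force: [-0.1, -0.1, -1.3]
opening: 0.0139
grip_force: 19.7
```

```bash
cat > fz.py <<'E'
from h import *
F=[]
for i in range(8): F.append(sense()["wrist_force"][2]);get_image("wrist")
print("Fz",np.mean(F),np.std(F))
E
python3 tilt.py .4; python3 fz.py; python3 look.py pics/w7.png 160 60 150 150 3
```

```text
26.73 [0.606  0.1984 0.267 ] [-1.800e+02  1.000e-01  1.475e+02] [-0.1 -0.1 -1.3] [-0.01  0.08 -0.06] 0.0139 19.7
grip x, tilt, dz [48.  54.8  3.5] 1.243
grip x, tilt, dz [47.6 53.8  4.1] 0.245
grip x, tilt, dz [1591.8   53.8 1600.2] 0.182
studs wrist [(0.63, [282, 171, 8, 13]), (0.51, [271, 170, 15, 12]), (0.47, [261, 179, 7, 8]), (0.4, [254, 168, 14, 13])]
studs side [(0.48, [216, 120, 38, 47])]
Fz -2.1066718977501124 0.508183191955323
27.425 [0.60529873 0.19943867 0.26688102] [-1.79999972e+02  5.75031407e-04  1.47583502e+02] [ 0.62329121  0.25918887 -1.80105565] [ 0.0998868   0.0755566  -0.05813368] 0.014051117392190265 19.685840606689453
```

View pics/w7.png

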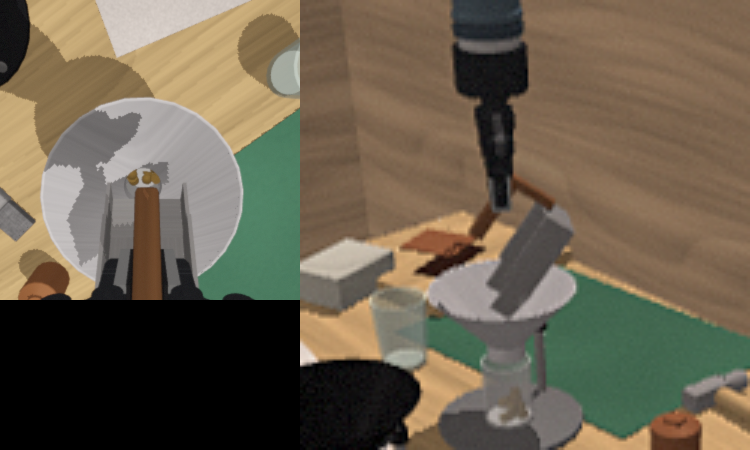

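The wrist view shows an empty scoop tilted about 54° and brass studs seen through the spout at (145,178). The side view shows brass in the jar at (510,405). Fz is about -2.1 N, which fits an empty scoop. I'll lift clear, then check the funnel and jar.

Request:
jog_arm(
  moves="0.4 0 0 0 0.15;-0.4 0 0 0 0.15;0 0 -0.6 0 0.15;0 0 -0.9 0 0.15;0 0 -0.9 0 0.15;0 0 -0.5 0 0.15;-0.3 -0.4 0 0 0.15;-0.5 -0.7 0 0 0.15;-0.63 -0.98 0 0 0.15;-0.63 -0.98 0 0 0.15;-0.63 -0.98 0 0 0.15;-0.63 -0.98 0 0 0.15;-0.63 -0.98 0 0 0.15;-0.63 -0.98 0 0 0.15;-0.63 -0.98 0 0 0.15;-0.63 -0.98 0 0 0.15;-0.5 -0.8 0 0 0.15;-0.3 -0.4 0 0 0.15;-0.1 -0.2 0 0 0.15;0 0 0 0 0.15",
)

```text
time_s: 30.02
ee_pos: [0.6083, -0.0469, 0.3248]
tool_rot: [180.0, -0.0, 147.6]
wrist_force: [0.1, -0.4, -1.5]
opening: 0.0135
grip_force: 19.7
```

```bash
python3 tilt.py .4; python3 fz.py; python3 - <<'E'
from h import *
s=get_image("side")[:,:,::-1];t=get_image("top")[:,:,::-1];w=get_image("wrist")[:,:,::-1]
C=cv2.INTER_CUBIC
kt=cam("top");c=proj(kt,np.array([[.599,.2015,.174]]))[0].astype(int);print(c)
o=np.zeros((600,800,3),np.uint8)
o[:300,:300]=cv2.resize(s[160:220,195:255],(300,300),interpolation=C)
o[:300,300:600]=cv2.resize(t[c[1]-30:c[1]+30,c[0]-30:c[0]+30],(300,300),interpolation=C)
o[300:600,:400]=cv2.resize(w,(400,300))
o[300:600,400:]=cv2.resize(s,(400,300))
cv2.imwrite("pics/w8.png",o)
for c_ in("side","top"):
    print(c_,[(round(r["p"],2),np.round(r["extent"]).astype(int).tolist()) for r in silhouettes(c_,"stud0")])
E
```

```text
30.02 [ 0.6083 -0.0469  0.3248] [180.   -0.  147.6] [ 0.1 -0.4 -1.5] [ 0.02  0.06 -0.03] 0.0135 19.7
no wrist
grip x, tilt, dz [47.5 53.8  3. ] 0.182
grip x, tilt, dz [47.5 53.8  3. ] 0.182
studs wrist [(0.34, [403, 37, 72, 51])]
studs side []
Fz -2.074581114193734 0.5109564174316031
[191 199]
side []
top []
```

View pics/w8.png

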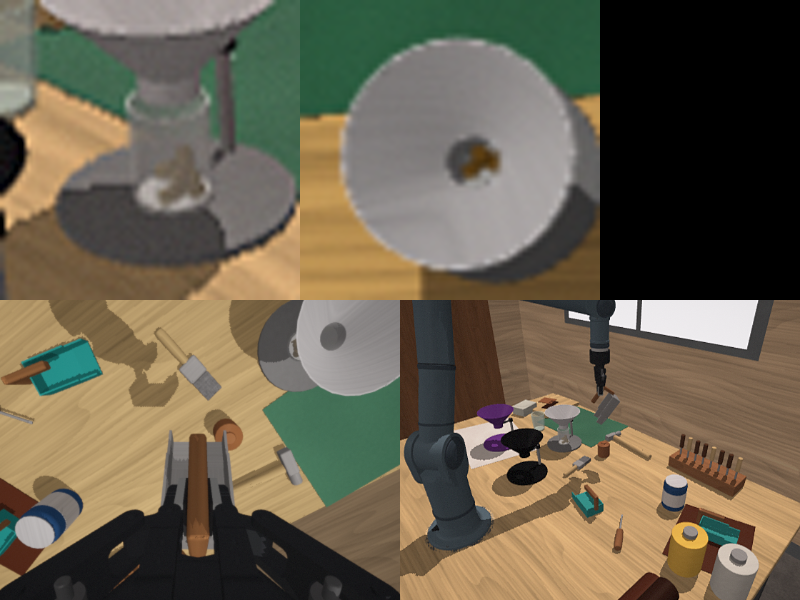

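Six studs are in the jar: a brass pile shows at (180,180), the funnel and scoop are clear, and the weight dropped by about 1 N. Now I'll carry the scoop back to its place and descend.

Request:
jog_arm(
  moves="-0.1 -0.4 0 0 0.15;-0.3 -0.8 0 0 0.15;-0.3 -0.98 0 0 0.15;-0.3 -0.98 0 0 0.15;-0.3 -0.98 0 0 0.15;-0.3 -0.98 0.3 0 0.15;-0.3 -0.98 0.7 0 0.15;-0.3 -0.98 1 0 0.15;-0.3 -0.98 1 0 0.15;-0.3 -0.7 1 0 0.15;-0.2 -0.4 1 0 0.15;0 0 1 0 0.15;0 0 1 0 0.15;0 0 0.5 0 0.15;0 0 0.2 0 0.157;0 0 0 0 0.16;0 0 0 0 0.16",
)

```text
time_s: 33.8
ee_pos: [0.5613, -0.2345, 0.1717]
tool_rot: [180.0, 0.1, 147.6]
wrist_force: [0.2, -0.7, -1.3]
opening: 0.0137
grip_force: 15.4
```

```bash
cat > t2.py <<'E'
exec(open("tilt.py").read().split("run(float")[0])
get_image("side");ks=cam("side");m=pick("side",("scoop","scoop_lip","scoop_grip"),proj(ks,gp[None]-[0,0,.04])[0],25)
b=min((fit([(ks,m)],model,[.048,t,.003],[.004,.1,.003]) for t in(0.,.2,.4,.6)),key=lambda q:q[1]);print("grip x, tilt, dz",(b[0]*[1000,100,1000]).round(1),round(b[1],3))
p=b[0];B=np.c_[-T[:,0],T[:,1],-T[:,2]]; R=B@Ro.from_euler("y",-p[1]*100,degrees=True).as_matrix()
for n,q in(("lip",[-.066,0,.006]),("rear",[.061,0,0])): print(n,((q-np.array([p[0],0,.08+p[2]]))@R.T+gp).round(3))
E
python3 t2.py
```

```text
33.8 [ 0.5613 -0.2345  0.1717] [1.800e+02 1.000e-01 1.476e+02] [ 0.2 -0.7 -1.3] [0.09 0.1  0.02] 0.0137 15.4
grip x, tilt, dz [48.5 54.4  2.6] 0.204
lip [ 0.558 -0.232  0.053]
rear [ 0.624 -0.274  0.153]
```

Request:
jog_arm(
  moves="0 0 0.6 0 0.16;0 0 0.8 0 0.16;0 0 0.5 0 0.16;0 0 0 0 0.162;0 0 0 0 0.162;0 0 0 0 0.163;0 0 0 0 0.163",
)

```text
time_s: 34.78
ee_pos: [0.5611, -0.2344, 0.1334]
tool_rot: [180.0, 0.1, 147.6]
wrist_force: [1.6, 0.5, -2.0]
opening: 0.014
grip_force: 2.9
```

```bash
python3 t2.py
```

```text
34.77 [ 0.5611 -0.2344  0.1334] [1.800e+02 1.000e-01 1.476e+02] [ 1.6  0.5 -2. ] [0.01 0.06 0.02] 0.014 2.9
grip x, tilt, dz [48.7 40.   4.1] 0.191
lip [ 0.529 -0.214  0.019]
rear [ 0.615 -0.269  0.096]
```

Request:
jog_arm(
  moves="0.4 0 0 0 0.161;0.4 0 0 0 0.161;0 0 0.5 0 0.161;0 0 0.5 0 0.161;0 0 0 0 0.161;-0.6 0 0.2 0 0.161;-0.5 0 0.21 0 0.161;-0.5 0 0.27 0 0.161;0 0 0 0 0.161",
)

```text
time_s: 36.0
ee_pos: [0.5752, -0.2437, 0.099]
tool_rot: [-180.0, 0.1, 147.6]
wrist_force: [-0.9, -0.2, -2.0]
opening: 0.0134
grip_force: 5.4
```

```bash
python3 t2.py
```

```text
36.0 [ 0.5752 -0.2437  0.099 ] [-1.800e+02  1.000e-01  1.476e+02] [-0.9 -0.2 -2. ] [ 0.02  0.04 -0.01] 0.0134 5.4
grip x, tilt, dz [47.  17.1 11.5] 0.127
lip [ 0.505 -0.199  0.003]
rear [ 0.609 -0.265  0.035]
```

Request:
jog_arm(
  moves="-0.4 0 0.33 0 0.161;-0.4 0 0.4 0 0.161;0 0 0 0 0.161",
)

```text
time_s: 36.48
ee_pos: [0.5883, -0.2518, 0.0842]
tool_rot: [-180.0, 0.0, 147.6]
wrist_force: [-0.6, -0.7, -2.4]
opening: 0.0144
grip_force: 5.4
```

```bash
python3 t2.py
```

```text
36.48 [ 0.5883 -0.2518  0.0842] [-180.     0.   147.6] [-0.6 -0.7 -2.4] [ 0.02 -0.03 -0.05] 0.0144 5.4
grip x, tilt, dz [43.6  5.5 12.9] 0.135
lip [ 0.503 -0.198  0.006]
rear [ 0.61  -0.266  0.012]
```

Request:
jog_arm(
  moves="-0.1 0 0.15 0 0.161;-0.1 0 0.15 0 0.161;-0.1 0 0.15 0 0.161;0 0 0 0 0.161",
)

```text
time_s: 37.08
ee_pos: [0.594, -0.2554, 0.0764]
tool_rot: [180.0, 0.2, 147.6]
wrist_force: [1.9, -1.5, 0.5]
opening: 0.0141
grip_force: 5.7
```

```bash
python3 t2.py;python3 fz.py
```

```text
37.08 [ 0.594  -0.2554  0.0764] [180.    0.2 147.6] [ 1.9 -1.5  0.5] [-0.23 -0.39  0.01] 0.0141 5.7
grip x, tilt, dz [43.1  1.8 13. ] 0.124
lip [ 0.504 -0.198  0.005]
rear [ 0.612 -0.267  0.003]
Fz 1.9114257691550443 0.5011213609989276
```

Request:
jog_arm(
  moves="0 0 0.1 0 0.162;0 0 0 0 0.164;0 0 0 0 0.17;0 0 0 0 0.2;0 0 0 0 0.4;0 0 0 0 0.8;0 0 0 0 1;0 0 0 0 1",
)

```text
time_s: 38.58
ee_pos: [0.5928, -0.2546, 0.0737]
tool_rot: [-180.0, 0.0, 147.6]
wrist_force: [0.4, 1.0, 0.1]
opening: 0.0846
grip_force: 0.0
```

Request:
jog_arm(
  moves="0 0 -0.3 0 1;0 0 -0.6 0 1;0 0 -1 0 1;0 0 -1 0 1;0 0 -1 0 1;0 0 -1 0 1;0 0 -1 0 1;0 0 -1 0 1;0 0 -0.5 0 1;0 0 0 0 1;0 0 0 0 1",
)

```text
time_s: 39.95
ee_pos: [0.5922, -0.2542, 0.2208]
tool_rot: [-180.0, -0.1, 147.6]
wrist_force: [0.5, -0.0, -1.1]
opening: 0.085
grip_force: 0.0
```

```bash
python3 - <<'E'
from h import *
s=sense();kw=cam("wrist",s);get_image("wrist");get_image("side");get_image("top");ks,kt=cam("side"),cam("top")
print(s["time_s"],s["ee_pos"],s["wrist_force"])
p0=[.559,-.236,0.02]
def model(p):
    R=(Ro.from_euler("z",-32.5+p[3]*100 if len(p)>3 else -32.5,degrees=True)*Ro.from_euler("y",-p[2]*100,degrees=True)).as_matrix()
    return [q@R.T+[p[0],p[1],0] for q in SC]
c=np.array([[.559,-.236,.04]])
for n,k in(("side",ks),("wrist",kw),("top",kt)):
    try:
        m=pick(n,("scoop","scoop_lip"),proj(k,c)[0],35 if n=="wrist" else 20); print(n,fit([(k,m)],model,p0+[0],[.006,.006,.05,.05]))
    except Exception as e: print(n,e)
for nm,z in(("jar",0),):
    uv=proj(ks,np.array([[.599,.2015,.045]]))[0]
    try: print("jar",fit([(ks,pick("side","jar",uv))],lambda p:place(JAR,p[0],p[1],0),[.599,.2015],[.01,.01]))
    except Exception as e: print(e)
for n in("wrist","side","top"): print(n,[(round(r["p"],2),np.round(r["extent"]).astype(int).tolist()) for r in silhouettes(n,"stud0")])
E
```

```text
39.95 [ 0.5922495  -0.25416841  0.22077582] [ 0.51258742 -0.03723795 -1.05007859]
side (array([ 0.55805055, -0.23524856, -0.00941124,  0.03544281]), np.float64(0.08366480109235941))
wrist (array([ 0.56204431, -0.23502234, -0.00211316,  0.00081058]), np.float64(0.027024030921407927))
top top('scoop', 'scoop_lip')
jar (array([0.59161734, 0.1946086 ]), np.float64(0.16114732036836688))
wrist [(0.48, [0, 46, 125, 61])]
side []
top []
```

```bash
python3 -c "
from workcell import *
print(close_job())"
```

```text
the job is handed in; nothing more can be done
None
```

The studs were poured through the funnel into the jar (none left in the funnel or scoop; the count of six is from a 1 N weight drop), the empty scoop is flat and upright about 1 cm from where it stood, and the job is handed in at 40 s.

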